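Jog the syringe pump into the green band and lock it

ROBOT

A 6-joint arm with a two-finger parallel gripper is mounted at the origin on a cart in front of the work surface, level with it; the furniture and walls round the work are solid. World frame = base frame: x ahead of the robot, y to its left, z up, the work surface at z = 0. Lengths are in mm, angles in rad, forces in N, time in s.
With the tool pointing down it reaches from about 350 to 975 mm from the base axis. Payload 7.1 kg.
Tool frame: the origin (TCP) lies between the finger pads; the fingertips stand 14 mm ahead of it and the grasp point (between the pads) lies 5 mm behind it; z points along the fingers, y is the line along which they close (so a half turn about z gives the same grasp; the last joint's range is limited). The gripper opens to 88 mm and grips with 3 to 60 N. Pads are 20 mm wide; open, the fingers measure 115 mm over their backs; the gripper's body (75 mm by 178 mm) begins 61 mm behind the grasp point.
Start: joints at [1.238, 0.423, 1.63, -0, 1.089, -0.019], TCP at [192.89, 594.473, 236.675] pointing down, gripper open.
Joint ranges: [-3, 3], [-0.9, 2.11], [0.09, 2.58], [-1.31, 4.45], [0.11, 2.69], [-2.54, 2.54]. Speed limits (rad/s): [2.39, 2.39, 3.01, 3.14, 3.14, 3.14].

INTERFACE

Orientations are given as a rotation vector (axis times angle).
In Python, from workcell import ctrl gives the robot as it stands. The module is installed in compiled form; this text tells all that it offers.
- The arm moves only by the tool servo_tool, never from a script. Its argument "plan" is a list of rows, each a list of 3 entries, a list of its own where there are three numbers: the closure, from 0 (fully open) to 1 (shut), then the shift along the world's x, y, z in mm, then the turn about the world's z in degrees. In form: [[hand, [x, y, z], yaw], ...]. A call has 1 to 10 rows; each row is the pose to reach, as a shift and turn from the pose commanded when the call began; what a row does not reach only later rows make up. A row lasts 1/12 s, in which the tool goes at most 41.7 mm and 7.16 degrees, less where a joint would pass 70% of its speed; a pose out of reach is approached as far as the arm can. A call with a gripper value outside its range is refused whole. The fingers move at their own pace and stop on an object; the grip force is fixed at half the most. Time passes only in rows, so rows that repeat a pose let the fingers close. It gives the time, the measured TCP pose, the force, the opening and the grip force at its end, in the units of the state.
- ctrl.get_obs(): the state, without advancing time (a new reading comes with each control period).
- ctrl.get_image(name): name is "side" or "top"; returns the picture (420x560x3 uint8, blue, green, red); there is no depth.
- ctrl.camera_info(name): a dict with "fovy" (degrees; the focal length in pixels is half the picture's height over the tangent of half this angle, whatever the lens; pixels are square), "cx", "cy" (the principal point, pixels), "rvec" (rotation vector, rad) and "tvec" (3), from world to camera coordinates, as OpenCV has them. Camera axes: x right, y down, z forward; pixel columns grow to the right and rows downward; lengths in mm; the calibration is good to about 2 mm. A picture is of the moment at which its call begins. camera_info takes no time and is no camera call.
- ctrl.close_job(): hands the job in; it is judged then, once.
The state is a dict: "t": time; "qpos": joint angles; "qvel": joint speeds; "joint_torque": joint torques, N m; "ee_pos": TCP position; "orientation": TCP orientation; "ft_force": force on the tool from outside, world axes, zero at the start; "moment": the same for the moment, N m; "width": finger opening in mm; "grasp_force": force on a finger pad.
Only numpy, scipy, OpenCV 4.12 (cv2) and the standard library are available. Lean on these libraries where they do the work, as an engineer would, in place of code of your own. Each camera call takes 0.05 s, during which the arm holds its last target. There are 200 camera calls.

TASK

On the syringe pump, press the yellow jog button fully down and keep it down without a break for about four seconds, so that the blue carriage runs until its red pointer stands within the green band, then let the button up. After that, lock the setting: run the brass hex jam nut on the screw clockwise, seen from above, all the way down until it is jammed on its boss. Move the carriage with the button only, not by hand, and leave the beaker, the vial and the timer beside the pump where they stand.

Things in the scene. Friction and masses are not known exactly. Their poses are not given: they have to be found in the camera images.
- pump: white syringe pump fixed to the bench, plinth 150 (x) by 260 (y) by 30 mm high, turned up to 0.45 rad either way. Origin: centre of its underside; x to its back, y along the carriage's run (jogging runs it to +y), z up. Blue carriage and clear syringe at the back (x 20 to 70 mm), up to 75 mm above the bench; button (x -40, y -50 mm) and jam nut (x -40, y +60 mm) at the front
- button_top (a point): centre of the top face of the yellow round jog button, 30 mm across, in a 44 mm black collar; when up the face is 50 mm above the bench, 12 mm above the collar. It moves with the button
- jog_button (a joint): how far the button is pressed, m: 0 up, 0.006 fully down. Spring return: about 3 N to start it moving, 6 N fully down. It counts as down from 0.003. The carriage runs by itself while it is pressed by 1 mm or more and is braked as soon as it is up
- carriage (a joint): how far the carriage has run, m, at about 10 mm/s while the button is down; it starts at 0 to 0.004, its end stop is at 0.060. It never runs back. The pointer is within the green band from 0.032 to 0.052 (band middle 0.042)
- pointer (a point): tip of the carriage's small red pointer, over the black scale strip, moves with the carriage
- band_middle (a point): middle of the green band on the scale strip; the band is 20 mm long along the pump's y
- jam_nut (a joint): turn of the jam nut, rad, growing clockwise as seen from above: 0 fully up, 2.6 hard down on its boss (a stop). It starts at 0.2 to 1.0, stays where it is left, needs about 0.06 N m to turn and sinks 2 mm a radian
- nut_middle (a point): middle of the brass hex jam nut, 36 mm across flats, 18 mm high, moving with it; x axis square to one pair of flats, other pairs at 60 degree steps; z up. Hard down it spans 38 to 56 mm above the bench, on a 42 mm steel boss whose top is 38 mm above the bench; the 20 mm stud through it ends 66 mm above the bench
- beaker: loose glass beaker, 44 mm across, 58 mm high, behind the pump; origin at the centre of its underside. Bystander
- sample_vial: loose small vial with light blue cap, 25 mm across, 48 mm high, behind the pump; origin at the centre of its underside. Bystander
- lab_timer: loose white lab timer, 64 by 60 by 20 mm, at the pump's right (-y) end; origin at the centre of its underside. Bystander

How it is judged:
By the outcome, as a careful person would: the job done as asked, in the order asked, and still so for the second after the job is handed in, with the robot touching nothing.
It also fails if it takes over 64 s, if anything falls off the work surface, if the arm or the gripper's body presses on something with over 40 N, if the wrist force passes 120 N, or if a joint passes its speed limit or range.

## Working session

There is one attempt and no reset: what is moved stays moved. The work goes in short steps, Python scripts to look and compute and a tool call to move; the robot and the scene stay as the last step left them, time stands still between calls to the robot, and variables do not carry over. Pictures are saved under pics/ and viewed, at most 10 in all, crops included, and the job is handed in when it is done.

Besides the shell and the picture viewer there is one more tool, called after "Request:" as name(argument=value, ...) on one line, values as JSON. servo_tool: Moves the arm, as the interface text tells. Its arguments: {"type":"object","properties":{"plan":{"type":"array"}},"required":["plan"]}

```bash
mkdir -p pics; cat > h.py <<'E'
import numpy as np, cv2
from workcell import ctrl
def cam(n):
    c=ctrl.camera_info(n); f=210/np.tan(np.radians(c["fovy"])/2)
    K=np.array([[f,0,c["cx"]],[0,f,c["cy"]],[0,0,1.]]); R=cv2.Rodrigues(np.array(c["rvec"],float))[0]
    return K,R,np.array(c["tvec"],float).ravel()
def proj(n,P):
    K,R,t=cam(n); p=(K@(R@np.atleast_2d(P).T+t[:,None])).T; return p[:,:2]/p[:,2:]
def back(n,uv,z):
    K,R,t=cam(n); o=-R.T@t; out=[]
    for u,v in np.atleast_2d(uv):
        d=R.T@np.linalg.solve(K,[u,v,1]); out.append(o+d*(z-o[2])/d[2])
    return np.array(out)
E
python3 - <<'E'
from h import *
for n in("top","side"):
    cv2.imwrite(f"pics/{n}0.png",ctrl.get_image(n)); c=ctrl.camera_info(n); print(n,c, -cam(n)[1].T@cam(n)[2])
o=ctrl.get_obs(); print({k:np.round(v,3) for k,v in o.items()})
E
```

```text
top {'fovy': 54.827615948101204, 'cx': 277.9847254717033, 'cy': 204.73237002639164, 'rvec': array([ 2.14067843, -2.15581805,  0.14745217]), 'tvec': array([ 59.91087838, 596.13974841, 829.83069054])} [475.61943197  54.26507131 904.67250755]
side {'fovy': 44.40422404488238, 'cx': 283.72225824309305, 'cy': 212.79716136694205, 'rvec': array([ 0.39146742, -2.53138618,  1.50413755]), 'tvec': array([576.94978533, 119.50728226, 743.85213782])} [358.45809073 744.43947672 466.6762378 ]
{'t': np.float64(0.1), 'qpos': array([ 1.238,  0.424,  1.631, -0.   ,  1.089, -0.019]), 'qvel': array([ 0.   , -0.001, -0.002,  0.001, -0.002,  0.002]), 'joint_torque': array([-0.0000e+00, -5.4561e+01, -2.7432e+01,  6.5000e-02,  1.9000e-02,
       -0.0000e+00]), 'ee_pos': array([192.755, 594.042, 235.988]), 'orientation': array([-4.910e-01, -3.103e+00,  2.000e-03]), 'ft_force': array([ 0.687, -0.469,  0.253]), 'moment': array([-0.026,  0.019, -0.024]), 'grasp_force': np.float64(0.0), 'width': np.float64(87.783)}
```

View pics/top0.png

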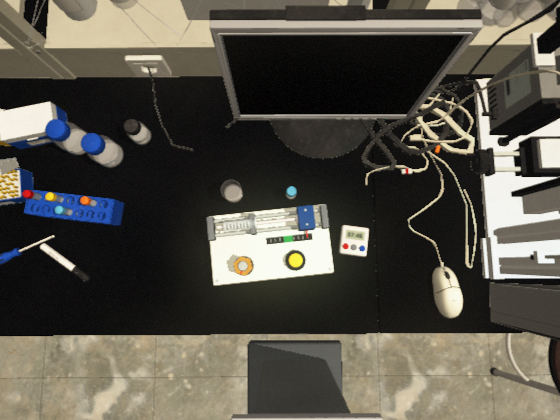

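View pics/side0.png

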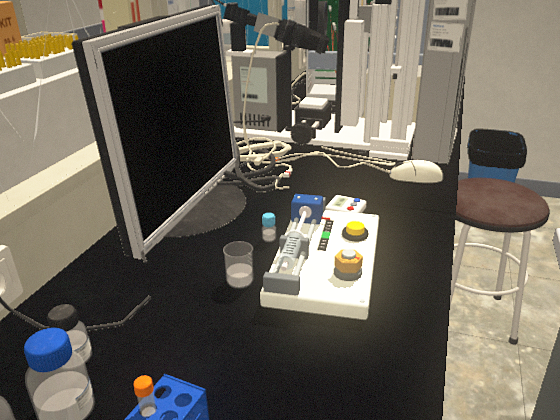

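The top view shows the pump with the yellow button near (295,260) and the nut near (243,265). The carriage is at (306,217) and the timer is on the right at (354,240). I'll enlarge both views.

```bash
python3 - <<'E'
from h import *
a=cv2.imread("pics/top0.png")[195:295,200:340]; cv2.imwrite("pics/topc.png",cv2.resize(a,None,fx=5.5,fy=5.5,interpolation=cv2.INTER_CUBIC))
a=cv2.imread("pics/side0.png")[185:320,255:390]; cv2.imwrite("pics/sidec.png",cv2.resize(a,None,fx=4.4,fy=4.4,interpolation=cv2.INTER_CUBIC))
E
```

```text
(no output)
```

View pics/topc.png

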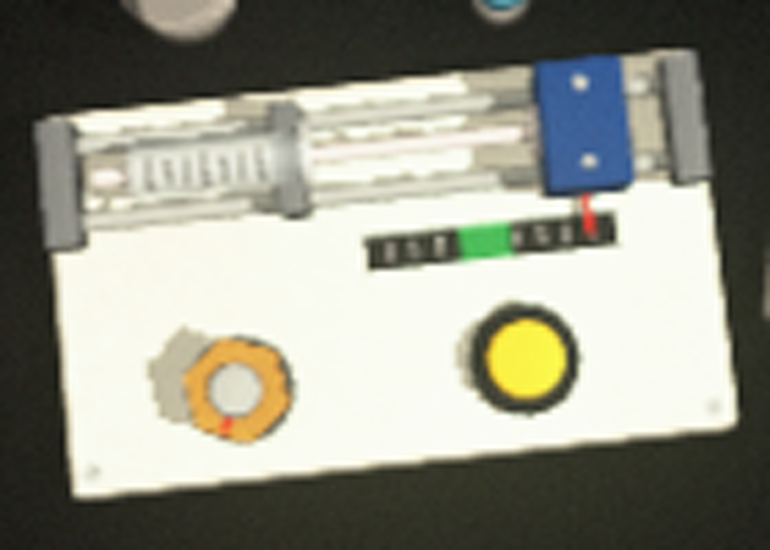

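View pics/sidec.png

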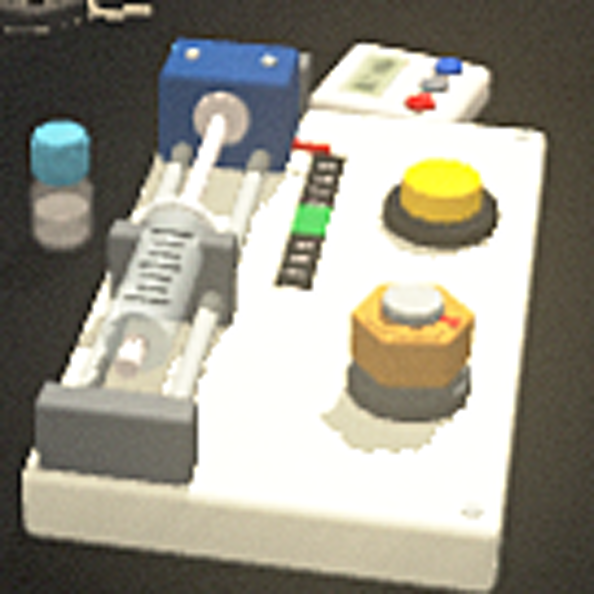

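The crops show the following:
- **Button centre:** (527,358) in the top crop, (443,178) in the side crop.
- **Stud top:** (236,389) top, (414,298) side.
- **Green band:** (485,241) top, (311,221) side.
- **Front plinth corners:** about (75,493) and (738,427), top crop.

Next I'll fit the pump pose and the hex angle.

```bash
cat > fit.py <<'E'
from h import *
from scipy.optimize import least_squares, minimize
T=lambda x,y:((x+.5)/5.5-.5+200,(y+.5)/5.5-.5+195)
S=lambda x,y:((x+.5)/4.4-.5+255,(y+.5)/4.4-.5+185)
F=[("top",T(527,358),(-40,-50,50)),("top",T(236,389),(-40,60,66)),("top",T(75,493),(-75,130,30)),("top",T(738,427),(-75,-130,30)),
("side",S(443,178),(-40,-50,50)),("side",S(414,298),(-40,60,66)),("side",S(546,135),(-75,-130,30))]
def W(p,P):
    c,s=np.cos(p[2]),np.sin(p[2]); return np.array([p[0]+c*P[0]-s*P[1],p[1]+s*P[0]+c*P[1],P[2]])
res=lambda p:np.concatenate([proj(n,W(p,P))[0]-uv for n,uv,P in F])
r=least_squares(res,[400,50,0],x_scale=[10,10,.1],loss="soft_l1"); p=r.x
if __name__=="__main__":
    print("pump",p,"res",np.round(res(p).reshape(-1,2),1).tolist())
    print("button",W(p,(-40,-50,50)),"nut",W(p,(-40,60,0)))
    M={}
    for n in("top","side"):
        im=cv2.imread(f"pics/{n}0.png"); h=cv2.cvtColor(im,cv2.COLOR_BGR2HSV)
        m=cv2.inRange(h,(5,90,60),(22,255,255)); u,v=proj(n,W(p,(-40,60,50)))[0].astype(int)
        k=np.zeros_like(m); k[v-18:v+19,u-18:u+19]=255; m&=k
        hull=cv2.convexHull(cv2.findNonZero(m)); mm=np.zeros((420*4,560*4),np.uint8)
        big=cv2.resize(m,None,fx=4,fy=4,interpolation=cv2.INTER_LINEAR); big=(big>127).astype(np.uint8)
        cv2.fillConvexPoly(mm,cv2.convexHull(cv2.findNonZero(big)),1); M[n]=mm
    def cost(x,a,zb):
        tot=0
        for n in M:
            ang=a+np.radians(30+60*np.arange(6)); R=18/np.cos(np.pi/6)
            P=[(x[0]+R*np.cos(t),x[1]+R*np.sin(t),z) for t in ang for z in(zb,zb+18)]
            q=(proj(n,P)+.5)*4-.5+np.tile(x[2:4] if n=="top" else x[4:6],(12,1)); k=np.zeros_like(M[n])
            cv2.fillConvexPoly(k,cv2.convexHull(np.round(q).astype(np.int32)),1)
            tot+=(k!=M[n]).sum()/M[n].sum()
        return tot
    n0=W(p,(-40,60,0))[:2]; out=[]
    for d in range(-30,30,3):
        b=minimize(lambda x:cost(np.r_[n0,x],np.radians(d),42),[0,0,0,0],method="Nelder-Mead",options=dict(initial_simplex=np.vstack([np.zeros(4),4*np.eye(4)]),maxfev=80)); out.append((round(b.fun,3),d,np.round(b.x/4,1)))
    for o in sorted(out,key=lambda o:o[0])[:7]: print(o)
E
python3 fit.py
```

```text
pump [5.13312327e+02 7.34263340e+01 9.37721992e-02] res [[0.1, 0.4], [-0.1, 0.2], [-0.7, 1.1], [0.4, 0.6], [-0.5, -0.4], [-1.1, 0.1], [-0.1, -1.0]]
button [478.16980436  19.90061024  50.        ] nut [467.86997274 129.41733713   0.        ]Traceback (most recent call last):
  File "fit.py", line 33, in <module>
    b=minimize(lambda x:cost(np.r_[n0,x],np.radians(d),42),[0,0,0,0],method="Nelder-Mead",options=dict(initial_simplex=np.vstack([np.zeros(4),4*np.eye(4)]),maxfev=80)); out.append((round(b.fun,3),d,np.round(b.x/4,1)))
    res = _minimize_neldermead(fun, x0, args, callback, bounds=bounds,
                               **options)
    fxcc = func(xcc)
    fx = function(np.copy(x), *(wrapper_args + args))
  File "fit.py", line 33, in <lambda>
    b=minimize(lambda x:cost(np.r_[n0,x],np.radians(d),42),[0,0,0,0],method="Nelder-Mead",options=dict(initial_simplex=np.vstack([np.zeros(4),4*np.eye(4)]),maxfev=80)); out.append((round(b.fun,3),d,np.round(b.x/4,1)))
                        ~~~~^^^^^^^^^^^^^^^^^^^^^^^^^^^^^^
  File "fit.py", line 27, in cost
    q=(proj(n,P)+.5)*4-.5+np.tile(x[2:4] if n=="top" else x[4:6],(12,1)); k=np.zeros_like(M[n])
       ~~~~^^^^^
  File "h.py", line 8, in proj
    K,R,t=cam(n); p=(K@(R@np.atleast_2d(P).T+t[:,None])).T; return p[:,:2]/p[:,2:]
          ~~~^^^
  File "h.py", line 4, in cam
    c=ctrl.camera_info(n); f=210/np.tan(np.radians(c["fovy"])/2)
ValueError: time passes only in moves, steps and waits
```

```bash
sed -i 's/^def cam(n)/import functools\n@functools.cache\ndef cam(n)/' h.py; python3 fit.py
```

```text
pump [5.13312327e+02 7.34263340e+01 9.37721992e-02] res [[0.1, 0.4], [-0.1, 0.2], [-0.7, 1.1], [0.4, 0.6], [-0.5, -0.4], [-1.1, 0.1], [-0.1, -1.0]]
button [478.16980436  19.90061024  50.        ] nut [467.86997274 129.41733713   0.        ]
(np.float64(0.224), -3, array([-0.1,  0. ,  1.2,  0.4]))
(np.float64(0.226), -6, array([-0.2,  0.1,  1.3,  0.3]))
(np.float64(0.23), -12, array([-0.2, -0. ,  1. , -0.3]))
(np.float64(0.232), 0, array([-0.2,  0.1,  1.2,  0.3]))
(np.float64(0.233), -9, array([-0.1, -0.2,  0.8, -0.1]))
(np.float64(0.24), -15, array([-0.4,  0.1,  0.9, -0.3]))
(np.float64(0.246), -18, array([-0.2, -0.1,  0.9,  0.5]))
```

```bash
python3 - <<'E'
from fit import *
for z in (59.5,61):
    A=back("side",[S(*q) for q in[(352,322),(383,287),(440,284),(473,318)]],z)[:,:2]; c=back("side",[S(414,298)],66)[0,:2]
    d=A-c; print(np.round(np.degrees(np.arctan2(d[:,1],d[:,0])),1),np.round(np.hypot(*d.T),1))
    e=np.diff(A,axis=0); print("edges",np.round(np.degrees(np.arctan2(e[:,1],e[:,0])),1),np.hypot(*e.T).round(1))
rows=[]
im=cv2.imread("pics/top0.png")[250:280,225:260]; h=cv2.cvtColor(im,cv2.COLOR_BGR2HSV); 
h=cv2.cvtColor(cv2.imread("pics/top0.png"),cv2.COLOR_BGR2HSV);m=cv2.inRange(h,(3,110,80),(24,255,255))[250:280,225:260]
print("\n".join("".join(".#"[x>0] for x in r) for r in m))
a=cv2.imread("pics/top0.png")[245:285,215:270]; b=cv2.imread("pics/side0.png")[240:290,325:375]
cv2.imwrite("pics/nut.png",np.hstack([cv2.resize(a,(440,400),interpolation=cv2.INTER_CUBIC)[:, :400],cv2.resize(b,(400,400),interpolation=cv2.INTER_CUBIC)]))
E
```

```text
[  28.8  -46.4 -102.8 -168.7] [20.6 18.8 21.5 19.3]
edges [-102.2 -157.6  129.7] [24.1 19.2 22.2]
[  34.6  -42.1 -105.5 -175.5] [21.4 16.9 19.3 19.4]
edges [-102.2 -157.6  129.7] [24.  19.1 22.2]Traceback (most recent call last):
  File "<stdin>", line 9, in <module>
  File "<stdin>", line 9, in <genexpr>
  File "<stdin>", line 9, in <genexpr>
TypeError: string indices must be integers, not 'numpy.bool'
```

```bash
python3 - <<'E'
from fit import *
m=back("side",[S(452,322)],60.5)[0]-back("side",[S(414,298)],66)[0]; print(m,np.degrees(np.arctan2(m[1],m[0])))
m=back("top",[T(227,425)],60.5)[0]-back("top",[T(236,389)],66)[0]; print(m,np.degrees(np.arctan2(m[1],m[0])))
a=cv2.imread("pics/top0.png")[245:285,220:260]; b=cv2.imread("pics/side0.png")[242:282,328:368]
def dr(n,im,o,ad):
    im=cv2.resize(im,(400,400),interpolation=cv2.INTER_CUBIC); c=W(p,(-40,60,0))
    t=np.radians(ad+30+60*np.arange(6)); q=proj(n,[(c[0]+20.8*np.cos(s),c[1]+20.8*np.sin(s),60.5) for s in t])
    off=np.array([0,0]) if n=="top" else np.array([1.1,0])
    cv2.polylines(im,[np.round((q+off-o+.5)*10).astype(np.int32)],True,(0,255,0),1); return im
cv2.imwrite("pics/nut.png",np.hstack([dr("top",a,(220,245),-12),dr("side",b,(328,242),-12)]))
E
```

```text
[-13.13909197   2.01107413  -5.5       ] 171.29782468443446
[-13.3485308    3.78941338  -5.5       ] 164.15168716182552
```

View pics/nut.png

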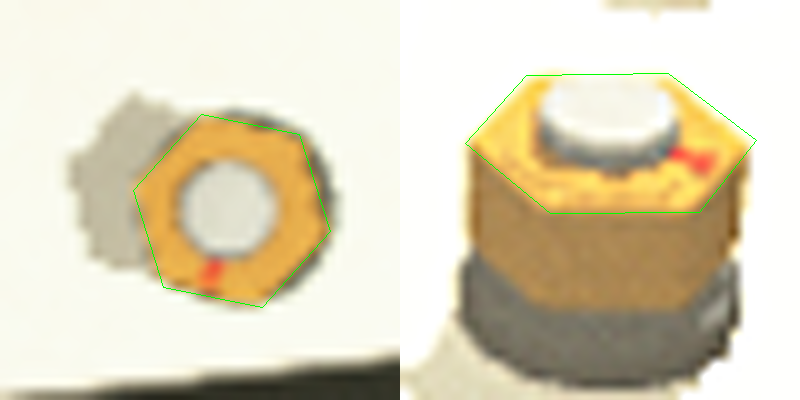

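The overlay at -12° matches the nut's hex in both views, so the nut has about 132° left to turn. That fits in one grasp. I'll close the fingers and move above the button.

Request:
servo_tool(plan=[[1,[40,-80,0],7],[1,[60,-120,0],14],[1,[80,-160,0],21],[1,[100,-200,0],28],[1,[120,-240,0],36],[1,[140,-280,-20],36],[1,[160,-320,-40],36],[1,[180,-360,-60],36],[1,[198,-398,-70],36],[1,[215,-433,-80],36]])

```text
t: 0.93
ee_pos: [373.5, 230.4, 179.2]
orientation: [-0.493, 3.103, 0.0]
ft_force: [0.1, -0.7, -0.5]
width: 25.0
grasp_force: 0.0
```

```bash
python3 - <<'E'
from h import *
o=ctrl.get_obs(); print({k:np.round(v,3) for k,v in o.items()}); r=cv2.Rodrigues(np.array(o["orientation"]))[0]; print(r.round(3))
E
```

```text
{'t': np.float64(0.933), 'qpos': array([ 0.526,  0.239,  2.073, -0.   ,  0.829, -1.36 ]), 'qvel': array([-1.082,  0.153,  0.227, -0.   , -0.393, -1.073]), 'joint_torque': array([  7.422, -39.165, -20.21 ,   0.05 ,   0.786,   1.483]), 'ee_pos': array([373.508, 230.423, 179.22 ]), 'orientation': array([-0.493,  3.103,  0.   ]), 'ft_force': array([ 0.07 , -0.658, -0.497]), 'moment': array([ 0.038, -0.039,  0.003]), 'grasp_force': np.float64(0.0), 'width': np.float64(25.04)}
[[-0.951 -0.31   0.   ]
 [-0.31   0.951  0.   ]
 [-0.     0.    -1.   ]]
```

Request:
servo_tool(plan=[[1,[0,0,0],0],[1,[0,0,0],0],[1,[0,0,0],0],[1,[0,0,0],0]])

```text
t: 1.27
ee_pos: [373.2, 233.3, 180.1]
orientation: [-0.494, 3.102, 0.001]
ft_force: [0.3, 0.8, -0.4]
width: 1.0
grasp_force: 0.0
```

Request:
servo_tool(plan=[[1,[18,-36,-5],0],[1,[36,-72,-15],0],[1,[54,-108,-30],0],[1,[70,-142,-50],0],[1,[86,-175,-70],0],[1,[98,-200,-85],0],[1,[105,-213,-100],0],[1,[105,-213,-100],0],[1,[105,-213,-100],0],[1,[105,-213,-100],0]])

```text
t: 2.1
ee_pos: [478.2, 20.8, 80.2]
orientation: [-0.495, 3.102, 0.0]
ft_force: [-0.6, 0.1, -0.4]
width: 0.4
grasp_force: 0.0
```

```bash
python3 - <<'E'
from h import *
b=ctrl.get_image("side"); a=ctrl.get_image("top")
cv2.imwrite("pics/pre.png",np.hstack([cv2.resize(a[195:295,200:340],None,fx=2.8,fy=4,interpolation=2)[:, :392],cv2.resize(b[170:320,255:405],(400,400),interpolation=2)]))
o=ctrl.get_obs(); print({k:np.round(o[k],2) for k in("t","ee_pos","ft_force","moment")})
E
```

```text
{'t': np.float64(2.2), 'ee_pos': array([478.41,  20.77,  80.63]), 'ft_force': array([-0.13,  0.69,  0.5 ]), 'moment': array([0.01, 0.02, 0.  ])}
```

View pics/pre.png

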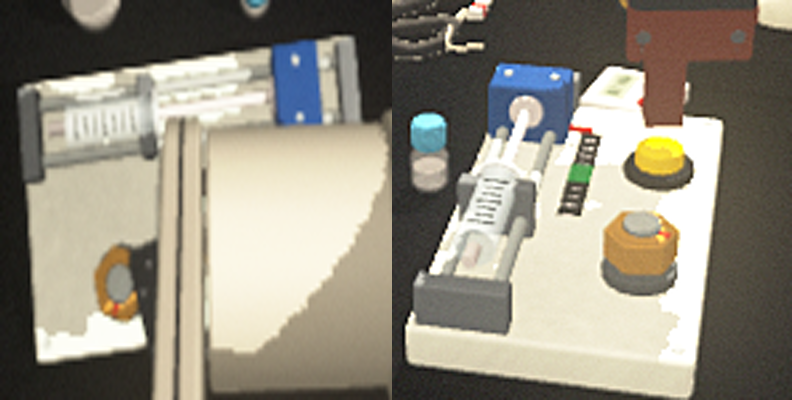

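The side view shows the fingertip above the button. The pointer is at (580,130) and the green band at (580,174), both visible, so I can watch them during the hold. Pressing now.

Request:
servo_tool(plan=[[1,[0,-1,-9],0],[1,[0,-1,-14],0],[1,[0,-1,-18],0],[1,[0,-1,-22],0],[1,[0,-1,-24],0],[1,[0,-1,-24],0]])

```text
t: 2.7
ee_pos: [478.4, 18.8, 57.8]
orientation: [0.492, -3.103, -0.001]
ft_force: [-8.7, 3.5, 38.0]
width: 0.5
grasp_force: 18.8
```

Request:
servo_tool(plan=[[1,[0,0,0.8],0],[1,[0,0,0.8],0],[1,[0,0,0.8],0],[1,[0,0,0.8],0],[1,[0,0,0.8],0],[1,[0,0,0.8],0]])

```text
t: 3.2
ee_pos: [478.3, 18.8, 58.0]
orientation: [-0.492, 3.102, 0.001]
ft_force: [-6.4, 4.5, 27.0]
width: 0.8
grasp_force: 13.6
```

Request:
servo_tool(plan=[[1,[0,0,0],0],[1,[0,0,0],0],[1,[0,0,0],0],[1,[0,0,0],0],[1,[0,0,0],0],[1,[0,0,0],0],[1,[0,0,0],0],[1,[0,0,0],0],[1,[0,0,0],0],[1,[0,0,0],0]])

```text
t: 4.03
ee_pos: [478.3, 18.8, 58.0]
orientation: [-0.491, 3.103, 0.001]
ft_force: [-5.9, 5.1, 27.6]
width: 0.1
grasp_force: 13.6
```

Request:
servo_tool(plan=[[1,[0,0,0],0],[1,[0,0,0],0],[1,[0,0,0],0],[1,[0,0,0],0],[1,[0,0,0],0],[1,[0,0,0],0],[1,[0,0,0],0],[1,[0,0,0],0],[1,[0,0,0],0],[1,[0,0,0],0]])

```text
t: 4.87
ee_pos: [478.3, 18.8, 58.0]
orientation: [-0.492, 3.103, 0.001]
ft_force: [-6.5, 4.2, 27.0]
width: 0.6
grasp_force: 13.6
```

```bash
cat > look.py <<'E'
from fit import *
import sys
im=ctrl.get_image("side"); cv2.imwrite(f"pics/{sys.argv[1]}.png",im); t=ctrl.get_obs(); print(t["t"],t["ee_pos"].round(1),t["ft_force"].round(1))
h=cv2.cvtColor(im,cv2.COLOR_BGR2HSV); R=p[2]
def loc(m,z):
    k=np.zeros_like(m); k[195:265,310:345]=m[195:265,310:345]; ys,xs=np.nonzero(k)
    q=back("side",[(xs.mean(),ys.mean())],z)[0]-[p[0],p[1],0]; c,s=np.cos(R),np.sin(R)
    return len(xs),round(c*q[0]+s*q[1],1),round(-s*q[0]+c*q[1],1)
print("red",loc(cv2.inRange(h,(0,130,80),(4,255,255))|cv2.inRange(h,(174,130,80),(180,255,255)),36),"green",loc(cv2.inRange(h,(45,120,60),(80,255,255)),31))
E
python3 look.py hold1
```

```text
4.9167 [478.3  18.8  58. ] [-6.6  5.3 27.4]
red (17, np.float64(12.3), np.float64(-63.2)) green (33, np.float64(6.4), np.float64(-40.9))
```

```bash
sed 's/^im=ctrl.*$/im=cv2.imread("pics\/side0.png")/' look.py > l0.py; python3 l0.py; python3 - <<'E'
import cv2,numpy as np
f=lambda n:cv2.resize(cv2.imread(n)[190:260,300:360],(390,455),interpolation=2)
cv2.imwrite("pics/cmp.png",np.hstack([f("pics/side0.png"),f("pics/hold1.png")]))
E
```

```text
red (11, np.float64(14.0), np.float64(-87.6)) green (44, np.float64(6.2), np.float64(-40.9))
```

View pics/cmp.png

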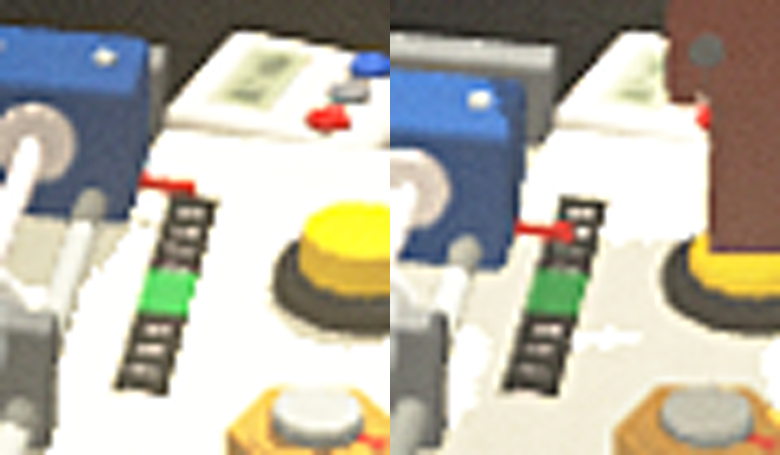

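At t = 4.92 the carriage has run about 24.4 mm of the 41 mm needed. The pointer is at (570,232) and the band at (555,293). I'll hold for about 1.6 s more.

Request:
servo_tool(plan=[[1,[0,0,0],0],[1,[0,0,0],0],[1,[0,0,0],0],[1,[0,0,0],0],[1,[0,0,0],0],[1,[0,0,0],0],[1,[0,0,0],0],[1,[0,0,0],0],[1,[0,0,0],0]])

```text
t: 5.67
ee_pos: [478.3, 18.8, 58.0]
orientation: [-0.491, 3.103, 0.001]
ft_force: [-6.8, 5.8, 26.4]
width: 0.5
grasp_force: 13.6
```

Request:
servo_tool(plan=[[1,[0,0,0],0],[1,[0,0,0],0],[1,[0,0,0],0],[1,[0,0,0],0],[1,[0,0,0],0],[1,[0,0,0],0],[1,[0,0,0],0],[1,[0,0,0],0]])

```text
t: 6.33
ee_pos: [478.3, 18.8, 58.0]
orientation: [-0.491, 3.103, 0.001]
ft_force: [-5.3, 4.2, 26.1]
width: 0.4
grasp_force: 13.6
```

```bash
python3 look.py hold2
```

```text
6.3833 [478.3  18.8  58. ] [-6.3  3.9 27.4]
red (20, np.float64(13.3), np.float64(-48.2)) green (38, np.float64(6.1), np.float64(-40.6))
```

Request:
servo_tool(plan=[[1,[0,0,10],0],[1,[0,0,25],0],[1,[0,0,45],0],[1,[0,0,60],0],[1,[0,0,60],0],[1,[0,0,60],0],[1,[0,0,60],0]])

```text
t: 6.97
ee_pos: [477.8, 18.2, 115.7]
orientation: [0.492, -3.102, -0.0]
ft_force: [0.0, 0.4, -0.4]
width: 0.4
grasp_force: 0.0
```

```bash
python3 look.py rel; python3 - <<'E'
import cv2,numpy as np
cv2.imwrite("pics/relc.png",cv2.resize(cv2.imread("pics/rel.png")[190:290,290:390],(550,550),interpolation=2))
E
```

```text
7.0167 [477.5  18.2 115.5] [-0.7 -0.2 -0.7]
red (18, np.float64(13.5), np.float64(-47.9)) green (33, np.float64(6.1), np.float64(-42.5))
```

View pics/relc.png

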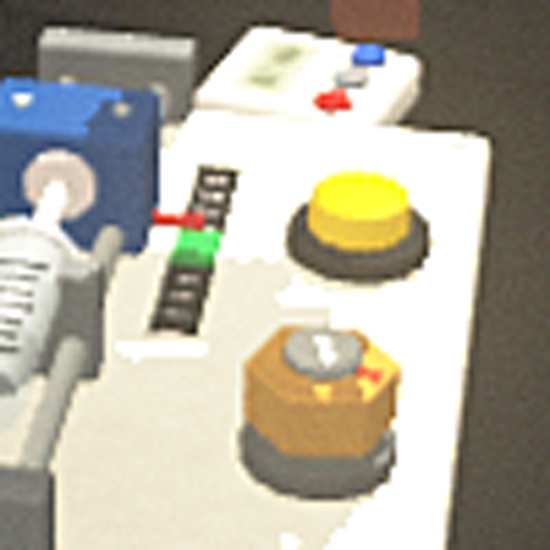

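The pointer looks close to the band, but parallax makes it unclear in the side view. I'll move aside and check from the top.

Request:
servo_tool(plan=[[0.3,[0,38,20],0],[0.3,[-10,76,20],0],[0.3,[-20,114,20],0],[0.3,[-30,152,20],0],[0.3,[-40,190,20],0],[0.3,[-50,228,20],0],[0.3,[-60,266,20],0],[0.3,[-70,300,20],0],[0.3,[-70,300,20],0],[0.3,[-70,300,20],0]])

```text
t: 7.85
ee_pos: [407.1, 319.4, 135.2]
orientation: [0.498, -3.1, 0.002]
ft_force: [-0.8, 0.5, 0.2]
width: 60.6
grasp_force: 0.0
```

```bash
python3 - <<'E'
from fit import *
a=ctrl.get_image("top"); cv2.imwrite("pics/top1.png",a); o=ctrl.get_obs(); print(o["t"],o["ee_pos"],o["width"])
cv2.imwrite("pics/top1c.png",cv2.resize(a[205:285,220:340],None,fx=6,fy=6,interpolation=2))
def f(n):
    im=cv2.imread(n); h=cv2.cvtColor(im,cv2.COLOR_BGR2HSV); c,s=np.cos(p[2]),np.sin(p[2]); r=[]
    for m,z in((cv2.inRange(h,(0,110,80),(5,255,255))|cv2.inRange(h,(172,110,80),(180,255,255)),38),(cv2.inRange(h,(45,120,60),(80,255,255)),31)):
        k=np.zeros_like(m); k[225:250,262:315]=m[225:250,262:315]; ys,xs=np.nonzero(k); 
        q=back("top",[(xs.mean(),ys.mean())],z)[0]-[p[0],p[1],0]; r.append((len(xs),round(c*q[0]+s*q[1],1),round(-s*q[0]+c*q[1],1)))
    print(n,r)
f("pics/top0.png");f("pics/top1.png")
E
```

```text
7.9 [407.34316112 318.13098253 135.287967  ] 60.94929756323746
pics/top0.png [(12, np.float64(12.5), np.float64(-79.8)), (47, np.float64(7.3), np.float64(-39.4))]
pics/top1.png [(2, np.float64(17.7), np.float64(-40.6)), (37, np.float64(6.8), np.float64(-39.3))]
```

View pics/top1c.png

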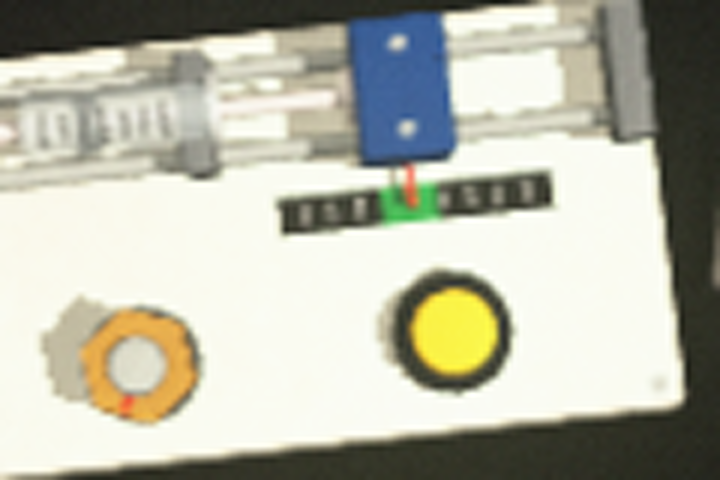

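The top view shows the pointer tip at (412,200), in the middle of the green band (382 to 437), with the button up. Next is the nut.

Request:
servo_tool(plan=[[0.3,[12,-38,0],0],[0.3,[24,-76,0],0],[0.3,[36,-114,-10],0],[0.3,[48,-150,-25],0],[0.3,[57,-178,-38],0],[0.3,[61,-189,-42],0],[0.3,[61,-189,-42],0],[0.3,[61,-189,-42],0],[0.3,[61,-189,-42],0]])

```text
t: 8.65
ee_pos: [469.3, 129.6, 94.8]
orientation: [-0.491, 3.103, 0.0]
ft_force: [0.6, 0.4, 0.4]
width: 61.3
grasp_force: 0.0
```

Request:
servo_tool(plan=[[0.3,[-1,0,-12],0],[0.3,[-1,0,-24],0],[0.3,[-1,0,-31],0],[0.3,[-1,0,-34],0],[0.3,[-1,0,-34],0],[0.3,[-1,0,-34],0]])

```text
t: 9.15
ee_pos: [468.4, 129.8, 60.8]
orientation: [-0.493, 3.102, 0.0]
ft_force: [0.1, 0.5, -0.1]
width: 61.5
grasp_force: 0.0
```

Request:
servo_tool(plan=[[1,[0,0,0],0],[1,[0,0,0],0],[1,[0,0,0],0],[1,[0,0,0],0],[1,[0,0,0],0],[1,[0,0,0],0],[1,[0,0,0],0],[1,[0,0,0],0]])

```text
t: 9.82
ee_pos: [467.6, 130.4, 60.9]
orientation: [0.49, -3.102, -0.003]
ft_force: [-4.9, 9.2, 4.3]
width: 35.9
grasp_force: 29.9
```

```bash
cat > st.py <<'E'
from h import *
o=ctrl.get_obs(); print({k:np.round(o[k],3) for k in("t","ee_pos","ft_force","moment","width","grasp_force","qpos")}); r=cv2.Rodrigues(np.array(o["orientation"]))[0]; print("yang",np.degrees(np.arctan2(r[1,1],r[0,1])))
E
python3 st.py
```

```text
{'t': np.float64(9.817), 'ee_pos': array([467.572, 130.424,  60.905]), 'ft_force': array([-4.915,  9.222,  4.272]), 'moment': array([ 1.882,  0.903, -0.084]), 'width': np.float64(35.908), 'grasp_force': np.float64(29.947), 'qpos': array([ 0.246,  0.517,  2.031,  0.003,  0.594, -1.64 ])}
yang 107.95142843317906
```

The grasp is on the flats (opening 35.9 mm). Turning clockwise.

Request:
servo_tool(plan=[[1,[-0.2,0.5,-0.2],-6],[1,[-0.2,0.5,-0.4],-12],[1,[-0.2,0.5,-0.6],-18],[1,[-0.2,0.5,-0.8],-24],[1,[-0.2,0.5,-1.0],-30],[1,[-0.2,0.5,-1.3],-36],[1,[-0.2,0.5,-1.5],-42],[1,[-0.2,0.5,-1.7],-48],[1,[-0.2,0.5,-1.9],-54],[1,[-0.2,0.5,-2.1],-60]])

```text
t: 10.65
ee_pos: [467.5, 130.2, 58.8]
orientation: [-1.133, -2.929, -0.0]
ft_force: [-3.4, 5.0, 5.7]
width: 36.0
grasp_force: 29.9
```

```bash
python3 st.py
```

```text
{'t': np.float64(10.65), 'ee_pos': array([467.52 , 130.235,  58.79 ]), 'ft_force': array([-3.433,  4.997,  5.681]), 'moment': array([0.842, 0.675, 0.051]), 'width': np.float64(36.039), 'grasp_force': np.float64(29.919), 'qpos': array([ 2.470e-01,  5.210e-01,  2.031e+00,  1.000e-03,  5.900e-01,
       -5.870e-01])}
yang 47.700201044462624
```

Request:
servo_tool(plan=[[1,[0,0,-0.2],-6],[1,[0,0,-0.4],-12],[1,[0,0,-0.6],-18],[1,[0,0,-0.8],-24],[1,[0,0,-1.0],-30],[1,[0,0,-1.3],-36],[1,[0,0,-1.5],-42],[1,[0,0,-1.7],-48],[1,[0,0,-1.9],-54],[1,[0,0,-2.1],-60]])

```text
t: 11.48
ee_pos: [467.3, 130.2, 56.7]
orientation: [-2.446, -1.97, 0.001]
ft_force: [-5.3, 4.4, 6.2]
width: 35.4
grasp_force: 29.9
```

```bash
python3 st.py
```

```text
{'t': np.float64(11.483), 'ee_pos': array([467.301, 130.19 ,  56.706]), 'ft_force': array([-5.316,  4.375,  6.17 ]), 'moment': array([0.81 , 0.857, 0.017]), 'width': np.float64(35.449), 'grasp_force': np.float64(29.919), 'qpos': array([2.470e-01, 5.250e-01, 2.032e+00, 2.000e-03, 5.860e-01, 4.600e-01])}
yang -12.300514489856889
```

Request:
servo_tool(plan=[[1,[0,0,-0.1],-3],[1,[0,0,-0.2],-6],[1,[0,0,-0.3],-8],[1,[0,0,-0.3],-10],[1,[0,0,-0.3],-10],[1,[0,0,-0.3],-10]])

```text
t: 11.98
ee_pos: [467.2, 130.2, 56.3]
orientation: [-2.604, -1.755, 0.001]
ft_force: [-4.0, 4.7, 5.9]
width: 35.9
grasp_force: 29.9
```

```bash
python3 st.py
```

```text
{'t': np.float64(11.983), 'ee_pos': array([467.238, 130.201,  56.347]), 'ft_force': array([-3.984,  4.72 ,  5.891]), 'moment': array([ 0.866,  0.827, -0.116]), 'width': np.float64(35.905), 'grasp_force': np.float64(29.934), 'qpos': array([2.470e-01, 5.260e-01, 2.032e+00, 2.000e-03, 5.850e-01, 6.300e-01])}
yang -22.03132750040894
```

Request:
servo_tool(plan=[[1,[0,0,-0.1],-2],[1,[0,0,-0.1],-4],[1,[0,0,-0.2],-6],[1,[0,0,-0.2],-6],[1,[0,0,-0.2],-6]])

```text
t: 12.4
ee_pos: [466.8, 129.4, 56.2]
orientation: [-2.69, -1.622, 0.004]
ft_force: [-4.6, -0.6, 9.4]
width: 36.1
grasp_force: 30.5
```

```bash
python3 st.py
```

```text
{'t': np.float64(12.4), 'ee_pos': array([466.759, 129.359,  56.247]), 'ft_force': array([-4.561, -0.59 ,  9.354]), 'moment': array([-0.093,  1.023,  1.015]), 'width': np.float64(36.069), 'grasp_force': np.float64(30.491), 'qpos': array([ 2.460e-01,  5.260e-01,  2.033e+00, -1.000e-03,  5.860e-01,
        7.330e-01])}
yang -27.81618171476968
```

The wrist moment jumped to 1.0 N m at about the angle expected for the stop, so the nut is hard down. I'll open, retreat and check.

Request:
servo_tool(plan=[[0.3,[0,0,0],0],[0.3,[0,0,0],0],[0.3,[0,0,0],0],[0.3,[0,0,0],0],[0.3,[0,0,15],0],[0.3,[0,0,35],0],[0.3,[0,0,60],0],[0.3,[0,30,80],0],[0.3,[-10,65,80],0],[0.3,[-20,105,80],0]])

```text
t: 13.23
ee_pos: [449.3, 235.5, 137.5]
orientation: [2.695, 1.614, 0.006]
ft_force: [1.0, 0.1, -0.6]
width: 61.5
grasp_force: 0.0
```

Request:
servo_tool(plan=[[0.3,[-10,38,0],0],[0.3,[-20,76,0],0],[0.3,[-30,114,0],0],[0.3,[-40,150,0],0],[0.3,[-40,150,0],0],[0.3,[-40,150,0],0]])

```text
t: 13.73
ee_pos: [407.4, 386.3, 135.6]
orientation: [2.69, 1.623, 0.0]
ft_force: [0.3, 0.3, -1.0]
width: 61.2
grasp_force: 0.0
```

```bash
python3 st.py; python3 - <<'E'
from fit import *
a=ctrl.get_image("top"); b=ctrl.get_image("side"); c=W(p,(-40,60,0))
cv2.imwrite("pics/t2.png",a);cv2.imwrite("pics/s2.png",b)
def dr(n,im,o,ad):
    im=cv2.resize(im,(400,400),interpolation=cv2.INTER_CUBIC)
    t=np.radians(ad+30+60*np.arange(6)); q=proj(n,[(c[0]+20.8*np.cos(s),c[1]+20.8*np.sin(s),56) for s in t])
    off=np.array([0,0]) if n=="top" else np.array([1.1,0])
    cv2.polylines(im,[np.round((q+off-o+.5)*10).astype(np.int32)],True,(0,255,0),1); return im
ad=np.degrees(p[2])-np.degrees(2.6)
cv2.imwrite("pics/fin.png",np.hstack([dr("top",a[245:285,220:260],(220,245),ad),dr("side",b[242:282,328:368],(328,242),ad)]))
f=lambda i:np.abs(i).mean()
a0=cv2.imread("pics/top0.png").astype(float)
for nm,s in(("beaker",np.s_[178:203,218:245]),("vial",np.s_[183:200,284:300]),("timer",np.s_[222:260,336:372])): print(nm,f(a[s].astype(float)-a0[s]))
E
```

```text
{'t': np.float64(13.733), 'ee_pos': array([407.426, 386.269, 135.612]), 'ft_force': array([ 0.27 ,  0.311, -0.972]), 'moment': array([-0.066,  0.084, -0.027]), 'width': np.float64(61.173), 'grasp_force': np.float64(0.0), 'qpos': array([ 0.738,  0.469,  1.839, -0.   ,  0.833,  1.223])}
yang -27.78402680831516
beaker 1.691851851851852
vial 1.8247549019607843
timer 1.3767056530214425
```

View pics/fin.png

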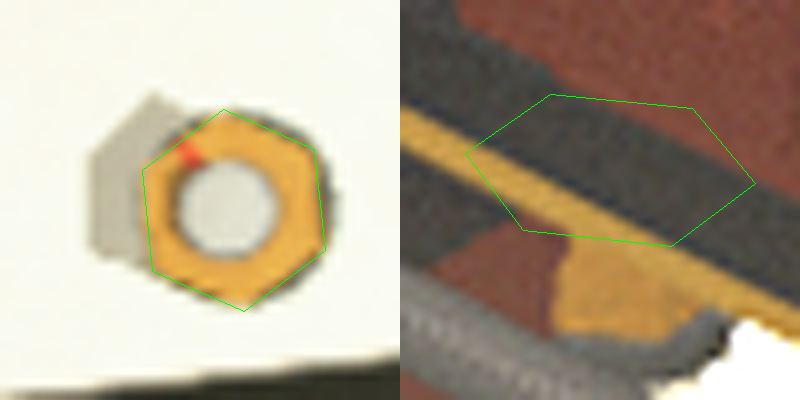

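In the top view the nut's red mark at (192,152) points to about 36°, which is where 2.6 rad puts it. The bystanders haven't moved and the arm is clear, so I'm handing in.

```bash
python3 -c "
from workcell import ctrl
print(ctrl.close_job())"
```

```text
the job is handed in; nothing more can be done
None
```

The job is done and handed in: I held the button about 4 s and let it up, the red pointer stands mid-band, the jam nut is hard down on its boss, and the beaker, vial and timer haven't moved.

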